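Push the row of tube offcuts home in the welding jig and close the keeper

TASK

Push the row of four square tube offcuts along the channel of the welding jig, as one train and from its rear, until the front one is up against the end stop and all four are touching. Then swing the flat keeper bar beside the channel fully across behind the row, and move clear. Use only pushes: do not lift the offcuts or break up the row, and leave everything else on the bench where it is.

Things in the scene. Friction and masses are not known exactly. Their poses are not given: they have to be found in the camera images.
- jig: Fixed jig: 8 mm dark steel plate (x -75 to +50 mm, 360 mm long in y) with a channel along y. Origin on the bench under the channel's centre line, half-way along; y points to the end stop, z up. Channel floor at z = 8 mm; guide bars 10 mm wide, inner faces at x = +/-21.5 mm, top at z = 20 mm, y -170 to +150 mm; open at the -y end.
- stop_face (a point): Centre of the end stop's face (jig x 0, y +150, z 28 mm): a dark steel block 90 mm wide, 20 mm thick, top 56 mm above the bench. With the row home, the rear face of the rear offcut is 160 mm short of this face (jig y = -10 mm).
- pivot (a point): Top of the keeper's pivot boss, on its axis (jig x -55, y -20, z 48 mm); the boss is 20 mm in diameter.
- tube1: Rear offcut of the row, the one farthest from the end stop; it is the one to push (its rear face is 20 mm from its origin in -y): square steel tube offcut, a 40 mm cube outside, walls 4 mm, open bore along its x axis (across the channel), about 0.15 kg. Origin at the centre of its underside. Its y axis runs along the channel towards the end stop.
- tube2: Second offcut from the rear: square steel tube offcut, a 40 mm cube outside, walls 4 mm, open bore along its x axis (across the channel), about 0.15 kg. Origin at the centre of its underside. Its y axis runs along the channel towards the end stop.
- tube3: Third offcut from the rear: square steel tube offcut, a 40 mm cube outside, walls 4 mm, open bore along its x axis (across the channel), about 0.15 kg. Origin at the centre of its underside. Its y axis runs along the channel towards the end stop.
- tube4: Front offcut, nearest the end stop: square steel tube offcut, a 40 mm cube outside, walls 4 mm, open bore along its x axis (across the channel), about 0.15 kg. Origin at the centre of its underside. Its y axis runs along the channel towards the end stop.
- keeper (a joint): Keeper bar's angle about its upright pivot, rad. 0: beside the channel, pointing along the jig's -y. It grows as the bar swings towards the jig's +x, over the guide bars; at 1.571 (its limit) it lies straight across the channel, 5 mm behind the row when the row is home. Lower limit -0.3. Stays where it is left; light friction, about 1 N at the bar's end.
- keeper_end (a point): Point in the middle of the keeper bar's free end face. The bar is flat steel 10 mm wide, 18 mm high (35 mm above the bench at mid-height, from 26 to 44 mm), reaching 80 mm from the pivot axis to this point.
- spare: Bystander: a spare tube offcut like those in the row, standing on the bench beside the jig. Origin at the centre of its underside.
- tin: Bystander: flux tin, 60 mm diameter, 65 mm high, beside the jig. Origin at the centre of its underside.
- vblock: Bystander: small steel clamping block with a slot, 50 x 40 x 44 mm, beside the jig. Origin at the centre of its underside.
- hammer: Bystander: hammer lying on the bench to the robot's right, along its x axis.
- brush: Bystander: brush lying on the bench to the robot's left, along its x axis.
- goggles: Bystander: yellow welding goggles with dark lenses, 126 x 54 x 39 mm, lying lenses up.
Not all that is in view belongs to the job. Leave any green or yellow look-alike of the tube4 alone.

How it is judged:
By the outcome, as a careful person would: the job done as asked, in the order asked, and still so for the second after the job is handed in, with the robot touching nothing.
It also fails if it takes over 51 s, if anything falls off the work surface, if the arm or the gripper's body presses on something with over 40 N, if the wrist force passes 120 N, or if a joint passes its speed limit or range.

ROBOT

A 6-joint arm with a two-finger parallel gripper is mounted at the origin on the work surface. World frame = base frame: x ahead of the robot, y to its left, z up, the work surface at z = 0. Lengths are in m, angles in rad, forces in N, time in s.
With the tool pointing down it reaches from about 0.25 to 0.775 m from the base axis. Payload 8.9 kg.
Tool frame: the origin (TCP) lies at the very end of the fingers, on their centre line; the grasp point (between the pads) lies 19 mm behind it; z points along the fingers, y is the direction in which the jaws open and shut (so a half turn about z gives the same grasp; the last joint's range is limited). The gripper opens to 85 mm and grips with 20 to 120 N. Pads are 22 mm wide; open, the fingers measure 114 mm over their backs; the gripper's body (76 mm by 85 mm) begins 54 mm behind the grasp point. The pads swing forward as they close: fully open they stand 13 mm farther back than shut.
Start: joints at [-0.139, 0.291, -0.153, 1.127, 0, 1.431], TCP at [0.525, 0, 0.231] pointing down, gripper open.
Joint ranges: [-2.52, 2.52], [-0.91, 1.74], [-1.3, 1.37], [-1.96, 2.02], [-1.52, 1.47], [-3.14, 3.14]. Speed limits (rad/s): [2.22, 2.22, 2.79, 3.14, 3.14, 3.14].

INTERFACE

Orientations are given as [roll, pitch, yaw] about the fixed x, y, z axes, in that order (R = Rz(yaw) Ry(pitch) Rx(roll)).
In Python, from plant import env gives the robot as it stands. The module is installed in compiled form; this text tells all that it offers.
- The arm moves only by the tool servo_tool, never from a script. Its argument "series" is text: rows parted by semicolons, each of 7 numbers parted by spaces: the shift along the tool's x, y, z in units of 30 mm (1.0 is 30 mm), then the turn, a rotation vector about the tool's x, y, z in degrees, then the gripper's target within -1 to 1 (shut at 1, half-way at 0, fully open at -1). A call has 1 to 5 rows; each row shifts and turns the pose as measured when the row begins, along the tool's axes as they then stand; what a row does not reach is not made up. A row lasts 1/10 s, in which the tool goes at most 50 mm and 8.59 degrees, less where a joint would pass 70% of its speed; a pose out of reach is approached as far as the arm can. A call is refused whole if a number of a shift passes 1 or a number of a turn 8.59, either way. A call with a gripper value outside its range is refused whole. The fingers move at their own pace and stop on an object; "grip_force" is the grip in N (left out, the last holds). Time passes only in rows, so rows that do not move let the fingers close. It gives the time, the measured TCP pose, the force and the opening at its end, in the units of the state.
- env.get_obs(): the state, without advancing time (a new reading comes with each control period).
- env.capture(name): name is "scene" or "side" or "wrist"; returns the picture (480x640x3 uint8, red, green, blue); there is no depth.
- env.camera_params(name): a dict with "mtx" (3x3 intrinsics, pixels), "camera_from_world" (4x4, takes a point from world to camera coordinates). Camera axes: x right, y down, z forward; pixel columns grow to the right and rows downward; lengths in m; the calibration is good to about 2 mm. A picture is of the moment at which its call begins: read the wrist's pose just before it. camera_params takes no time and is no camera call; for the wrist camera it gives the pose at the moment of the call.
- env.close_job(): hands the job in, once; it reports no verdict.
The state is a dict: "time_s": time; "joint_positions": joint angles; "qd": joint speeds; "joint_efforts": joint torques, N m; "position": TCP position; "eef_rot": TCP orientation; "force": force on the tool from outside, world axes, zero at the start; "ft_torque": the same for the moment, N m; "opening": finger opening in m.
Only numpy, scipy, OpenCV 4.12 (cv2) and the standard library are available. Lean on these libraries where they do the work, as an engineer would, in place of code of your own. Each camera call takes 0.05 s, during which the arm holds its last target. There are 200 camera calls.

## Working session

There is one attempt and no reset: what is moved stays moved. The work goes in short steps, Python scripts to look and compute and a tool call to move; the robot and the scene stay as the last step left them, time stands still between calls to the robot, and variables do not carry over. Pictures are saved under pics/ and viewed, about 8 in all and at most 12, crops included, and the job is handed in when it is done.

Besides the shell and the picture viewer there is one more tool, called after "Emit:" as a command line: name --argument value ..., lists and objects as JSON in quotes. servo_tool: Moves the arm, as the interface text tells. Its arguments: {"type":"object","properties":{"series":{"type":"string"},"grip_force":{"type":"number"}},"required":["series"]}

```bash
mkdir -p pics
cat > h.py <<'E'
import numpy as np, cv2
from plant import env
def snap(cam,fn):
    p=env.camera_params(cam); im=env.capture(cam); cv2.imwrite('pics/'+fn,im[:,:,::-1]); return im,p
def proj(p,X):
    X=np.atleast_2d(X); c=(p['camera_from_world']@np.c_[X,np.ones(len(X))].T)[:3]; u=p['mtx']@c; return (u[:2]/u[2]).T
def ray(p,px,z):
    T=np.linalg.inv(p['camera_from_world']); d=T[:3,:3]@np.linalg.inv(p['mtx'])@np.array([px[0],px[1],1.]); o=T[:3,3]; return o+d*(z-o[2])/d[2]
E
python3 - <<'E'
from h import *
for c in ('scene','side','wrist'):
    im,p=snap(c,c+'0.png')
    print(c,np.linalg.inv(p['camera_from_world'])[:3].round(3).tolist(),p['mtx'].round(0).tolist())
o=env.get_obs(); print(o['position'],o['eef_rot'],o['time_s'])
E
```

```text
scene [[-0.636, 0.562, -0.53, 1.079], [0.772, 0.469, -0.429, 0.5], [0.008, -0.681, -0.732, 0.808]] [[494.0, 0.0, 328.0], [0.0, 494.0, 244.0], [0.0, 0.0, 1.0]]
side [[-0.725, -0.47, 0.504, -0.141], [-0.689, 0.513, -0.512, 0.747], [-0.018, -0.718, -0.696, 1.02]] [[561.0, 0.0, 317.0], [0.0, 561.0, 241.0], [0.0, 0.0, 1.0]]
wrist [[1.0, -0.001, -0.002, 0.525], [-0.001, -0.956, -0.292, 0.074], [-0.002, 0.292, -0.956, 0.374]] [[394.0, 0.0, 321.0], [0.0, 394.0, 238.0], [0.0, 0.0, 1.0]]
[5.24700907e-01 4.49734031e-05 2.30898668e-01] [-3.14068365e+00 -1.24802875e-04  1.57076547e+00] 0.15
```

View pics/scene0.png

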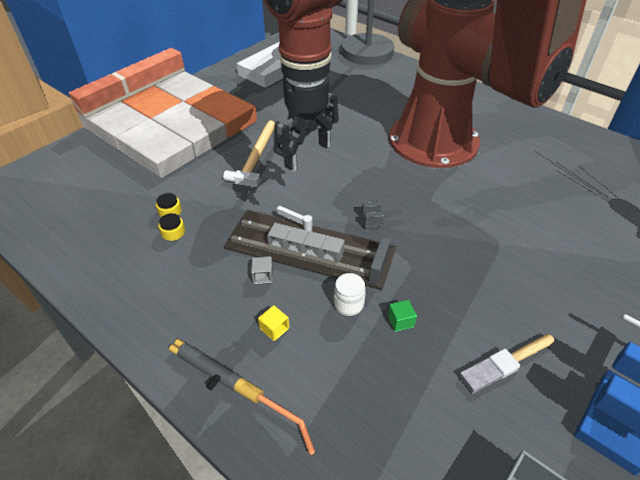

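View pics/wrist0.png

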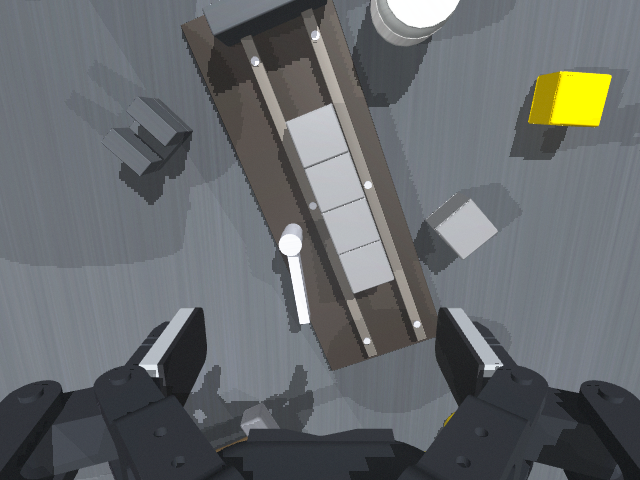

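The scene view shows the grey row in the jig at (305,240). Things that could be confused with it are the spare (261,270), the yellow tube (274,322) and the green cube (402,316). The wrist view shows the row running from tube4's front edge (287,121)-(332,104) to tube1's rear edge (355,294)-(393,280). The end stop is at the top, the pivot at (291,236) and the keeper's end at (304,322).

Run:
```python
from h import *
from scipy.optimize import least_squares
p=env.camera_params('wrist')
# tube row: corners z=.048
for n,px,z in [('t4FL',(287,121),.048),('t4FR',(332,104),.048),('t1RR',(393,280),.048),('t1RL',(355,294),.048),('pivot',(291,236),.048),('kend',(304,322),.044),('plateSE',(437,337),.008),('plateSW',(332,370),.008),('plateNW',(182,26),.008),('spare',(466,229),.04)]:
    print(n,ray(p,px,z).round(4))
im=cv2.imread('pics/wrist0.png')
cv2.imwrite('pics/crop.png',cv2.resize(im[90:380,170:450],None,fx=2,fy=2,interpolation=cv2.INTER_CUBIC))
```

```text
t4FL [0.4976 0.0719 0.048 ]
t4FR [0.5332 0.0846 0.048 ]
t1RR [ 0.5889 -0.0645  0.048 ]
t1RL [ 0.5553 -0.0782  0.048 ]
pivot [ 0.4986 -0.0234  0.048 ]
kend [ 0.5085 -0.1087  0.044 ]
plateSE [ 0.6465 -0.1463  0.008 ]
plateSW [ 0.5363 -0.1867  0.008 ]
plateNW [0.4086 0.1477 0.008 ]
spare [ 0.6522 -0.0194  0.04  ]
```

View pics/crop.png

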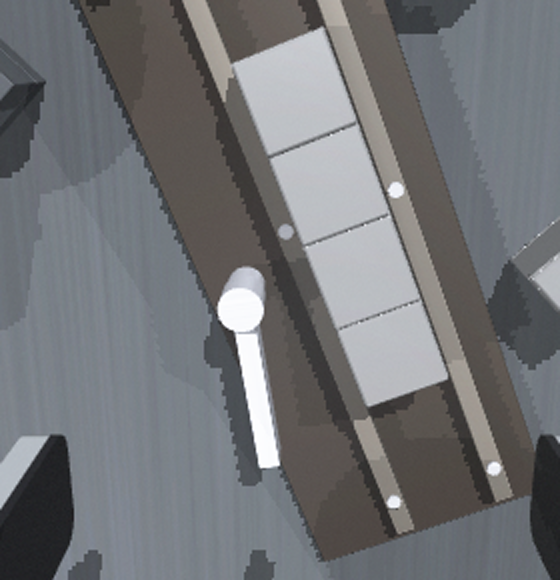

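The crop confirms the row of four grey tubes in the channel, with tube1's rear edge at crop (370,405)-(447,378). The pivot's top disc is centred at crop (241,310) and the keeper's end is at crop (268,467).

```bash
cat >> h.py <<'E'
PSI=np.deg2rad(20.7); O=np.array([.5427,.0082])
R=np.array([[np.cos(PSI),-np.sin(PSI)],[np.sin(PSI),np.cos(PSI)]])
def tojig(w): return (R.T@(np.array(w[:2])-O)*1000).round(1)
def st():
    o=env.get_obs(); print('t',round(o['time_s'],2),'jig',tojig(o['position']),'z',round(o['position'][2]*1000,1),'rpy',np.rad2deg(o['eef_rot']).round(1),'F',np.round(o['force'],1),'open',round(o['opening'],3),'q6',round(o['joint_positions'][5],3))
E
python3 - <<'E'
from h import *
p=env.camera_params('wrist'); st()
for n,px,z in [('pivot',(290.5,245),.048),('kend',(304,323),.044),('t1RR',(393,280),.048),('t1RL',(355,294),.048),('t4FL',(287,121),.048),('t4FR',(332,104),.048),('hammer',(258,415),.02)]: print(n,tojig(ray(p,px,z)))
E
```

```text
t 0.15 jig [-19.7  -1.3] z 230.9 rpy [-179.9   -0.    90. ] F [ 0.3 -0.7 -0.1] open 0.086 q6 1.432
pivot [-55.9 -21.4]
kend [-73.7 -98.3]
t1RR [ 17.5 -84.3]
t1RL [-18.8 -85.2]
t4FL [-19.7  75.5]
t4FR [18.2 74.8]
hammer [-167.4 -197. ]
```

Emit:
servo_tool --series "0 0 0 0 0 -7 1;0 0 0 0 0 -7 1;0 0 0 0 0 -6.7 1;0 0 0 0 0 0 1" --grip_force 40

```text
time_s: 0.55
position: [0.5239, 0.0002, 0.2298]
eef_rot: [-3.139, -0.002, 1.945]
force: [0.3, -0.1, -1.0]
opening: 0.0283
```

Emit:
servo_tool --series "-0.9 0.17 0.6 0 0 0.5 1;-0.9 0.17 0.6 0 0 0 1;-0.9 0.17 0.6 0 0 0 1;-0.9 0.17 0.6 0 0 0 1;-0.7 0 0.6 0 0 0 1"

```text
time_s: 1.05
position: [0.5915, -0.1147, 0.1392]
eef_rot: [3.14, 0.0, 1.921]
force: [0.4, 0.7, 0.3]
opening: -0.0
```

Run:
```python
from h import *
st()
im,p=snap('wrist','w1.png'); st()
```

```text
t 1.05 jig [   2.2 -132.2] z 139.2 rpy [179.9   0.  110.1] F [0.4 0.7 0.3] open -0.0 q6 0.907
t 1.1 jig [   0.7 -134.1] z 136.0 rpy [-179.9   -0.   110. ] F [-1.3 -2.5 -2.2] open -0.0 q6 0.906
```

View pics/w1.png

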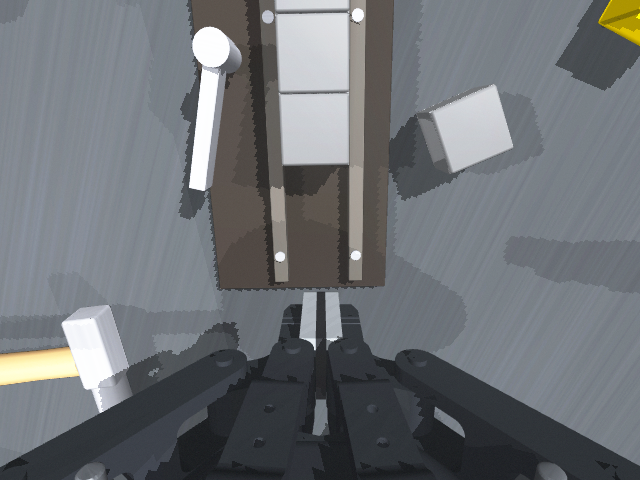

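The fingers are centred at column 321. The row's rear edge runs (283,165)-(349,164), the pivot disc is at (211,48), and the keeper's end is at (200,189).

Run:
```python
from h import *
p=env.camera_params('wrist'); st()
for n,px,z in [('pivot',(211,48),.048),('kend',(200,188),.044),('t1RR',(349,164),.048),('t1RL',(283,165),.048),('plateSW',(218,289),.008),('hammertop',(68,320),.03)]: print(n,tojig(ray(p,px,z)))
```

```text
t 1.1 jig [   0.7 -134.1] z 136.0 rpy [-179.9   -0.   110. ] F [-1.3 -2.5 -2.2] open -0.0 q6 0.906
pivot [-57.  -23.3]
kend [-71.9 -99.1]
t1RR [ 17.3 -85.7]
t1RL [-21.1 -85.7]
plateSW [ -77.5 -181.4]
hammertop [-179.4 -194. ]
```

Emit:
servo_tool --series "0 0 1 0 0 -0.6 1;0 0 1 0 0 0 1;0 0 1 0 0 0 1;0 0 0.6 0 0 0 1;0 0 0 0 0 0 1"

```text
time_s: 1.6
position: [0.5899, -0.1185, 0.0226]
eef_rot: [-3.138, -0.002, 1.909]
force: [-0.2, -0.1, -0.4]
opening: -0.0001
```

```bash
python3 -c "
from h import *
st()"
```

```text
t 1.6 jig [  -0.7 -135.2] z 22.6 rpy [-1.798e+02 -1.000e-01  1.094e+02] F [-0.2 -0.1 -0.4] open -0.0 q6 0.913
```

Emit:
servo_tool --series "0.5 0 -0.05 0 0 -1.2 1;0.4 0 0 0 0 0 1;0.15 0 0 0 0 0 1;0.15 0 0 0 0 0 1;0.15 0 0 0 0 0 1"

```text
time_s: 2.1
position: [0.577, -0.0775, 0.0283]
eef_rot: [3.141, 0.002, 1.928]
force: [1.6, -3.2, -2.3]
opening: -0.0004
```

```bash
python3 -c "
from h import *
st()"
```

```text
t 2.1 jig [  1.8 -92.3] z 28.3 rpy [1.800e+02 1.000e-01 1.105e+02] F [ 1.6 -3.2 -2.3] open -0.0 q6 0.955
```

Emit:
servo_tool --series "0.25 -0.04 0.05 0 0 0 1;0.25 -0.03 0.03 0 0 0 1;0.25 -0.02 0 0 0 0 1;0.25 0 0 0 0 0 1;0.25 0 0 0 0 0 1"

```text
time_s: 2.6
position: [0.5638, -0.0443, 0.0279]
eef_rot: [3.136, 0.01, 1.926]
force: [1.2, -2.5, -1.3]
opening: -0.0004
```

```bash
python3 -c "
from h import *
st()"
```

```text
t 2.6 jig [  1.2 -56.6] z 27.9 rpy [179.7   0.6 110.3] F [ 1.2 -2.5 -1.3] open -0.0 q6 1.012
```

Force shows a steady push of about 2.8 N. About 35 mm to go.

Emit:
servo_tool --series "0.25 -0.03 0.05 0 0 -0.3 1;0.25 -0.03 0.03 0 0 0 1;0.2 -0.02 0 0 0 0 1;0.15 0 0 0 0 0 1;0.1 0 0 0 0 0 1"

```text
time_s: 3.1
position: [0.5533, -0.0176, 0.0267]
eef_rot: [3.133, 0.016, 1.931]
force: [1.5, -3.6, 0.5]
opening: -0.0003
```

```bash
python3 -c "
from h import *
st()
im,p=snap('wrist','w2.png')"
```

```text
t 3.1 jig [  0.8 -27.9] z 26.7 rpy [179.5   0.9 110.6] F [ 1.5 -3.6  0.5] open -0.0 q6 1.052
```

View pics/w2.png

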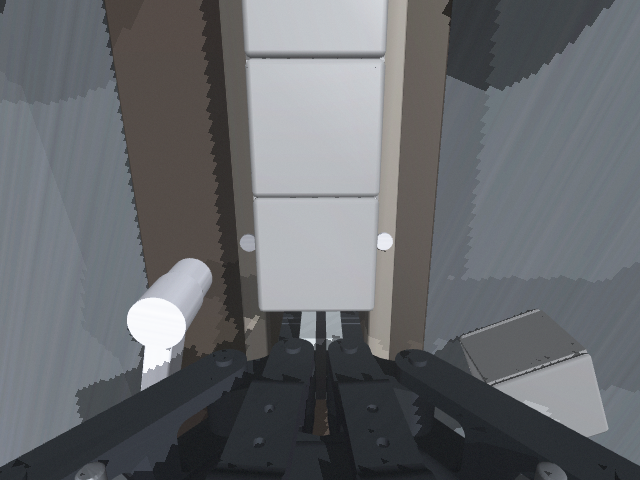

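The picture shows the row pushed straight, with tube1's rear edge at row 310 against the fingertips and the tubes touching at rows 57 and 196. I'll creep onto the stop.

Emit:
servo_tool --series "0.1 0 0 0 0 0 1;0.1 0 0 0 0 0 1;0.08 0 0 0 0 0 1;0.08 0 0 0 0 0 1;0.05 0 0 0 0 0 1"

```text
time_s: 3.65
position: [0.5523, -0.0109, 0.0275]
eef_rot: [3.131, 0.029, 1.928]
force: [2.3, -9.7, -1.9]
opening: 0.0001
```

```bash
python3 -c "
from h import *
st()"
```

```text
t 3.65 jig [  2.2 -21.3] z 27.5 rpy [179.4   1.6 110.4] F [ 2.3 -9.7 -1.9] open 0.0 q6 1.074
```

Emit:
servo_tool --series "0.12 0 0 0 0 0 1;0.12 0 0 0 0 0 1;0.12 0 0 0 0 0 1"

```text
time_s: 3.95
position: [0.5525, -0.011, 0.0283]
eef_rot: [3.133, 0.05, 1.92]
force: [5.2, -20.2, -2.8]
opening: -0.0001
```

```bash
python3 -c "
from h import *
st(); snap('side','s1.png')
p=env.camera_params('side'); print(proj(p,np.array([.47,.15,.05])))
im=cv2.imread('pics/s1.png'); u=proj(p,np.r_[O+R@[0,.06],.03])[0].astype(int); print(u)
cv2.imwrite('pics/s1c.png',cv2.resize(im[max(u[1]-100,0):u[1]+100,max(u[0]-130,0):u[0]+130],None,fx=3,fy=3,interpolation=cv2.INTER_CUBIC))"
```

```text
t 3.95 jig [  2.4 -21.4] z 28.3 rpy [179.5   2.9 110. ] F [  5.2 -20.2  -2.8] open -0.0 q6 1.092
[[310.7047777  285.85847924]]
[320 261]
```

View pics/s1c.png

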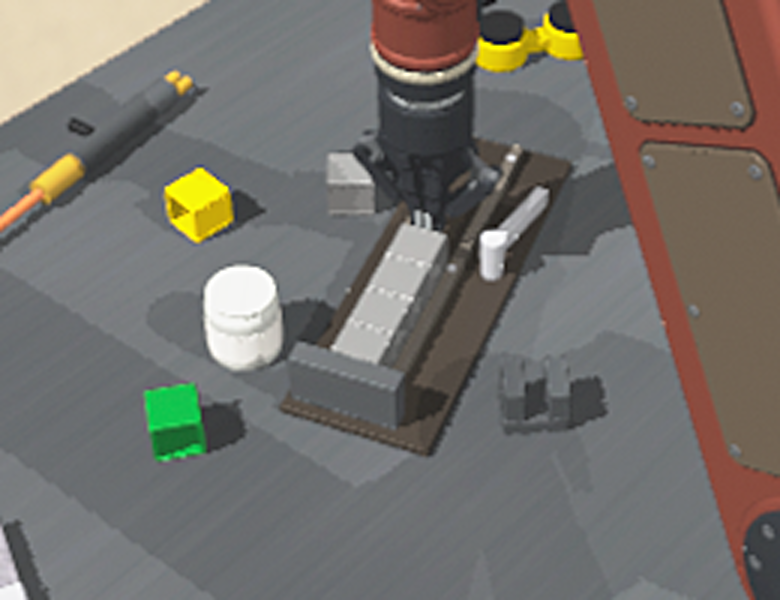

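The side view shows the row against the end stop at crop (340,355) with no gaps. The force rose to 20 N with no further motion, so the row is home. Next I'll back off and rise.

Emit:
servo_tool --series "-0.3 -0.03 0 0 0 0 1;-0.6 0 0 0 0 0 1;-0.5 0 -0.6 0 0 0 1;0 0 -1 0 0 0 1;0 0 -1 0 0 0 1"

```text
time_s: 4.5
position: [0.56, -0.0487, 0.1053]
eef_rot: [-3.141, 0.04, 1.921]
force: [-0.3, -0.4, -0.7]
opening: 0.0002
```

```bash
python3 -c "
from h import *
st()"
```

```text
t 4.5 jig [ -3.9 -59.3] z 105.3 rpy [-180.     2.3  110.1] F [-0.3 -0.4 -0.7] open 0.0 q6 1.023
```

Emit:
servo_tool --series "-0.1 -0.9 0 -2.2 -0.8 0 1;-0.1 -0.9 0 0 0 0 1;-0.1 -0.9 0 0 0 0 1;-0.1 -0.7 0 0 0 0 1;0 0 0 0 0 0 1"

```text
time_s: 5.0
position: [0.4695, -0.0978, 0.1069]
eef_rot: [3.094, 0.053, 1.922]
force: [-0.4, 1.3, -0.3]
opening: -0.0002
```

```bash
python3 -c "
from h import *
st(); snap('wrist','w3.png')"
```

```text
t 5.0 jig [-105.9  -73.3] z 106.9 rpy [177.2   3.  110.1] F [-0.4  1.3 -0.3] open -0.0 q6 0.866
```

View pics/w3.png

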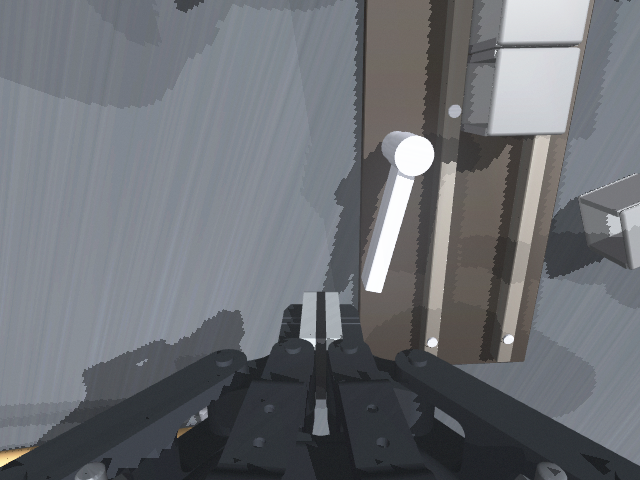

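The keeper's end is at (374,291) and the pivot disc at (414,156). The fingertips are at (321,300), to the left of the bar with clear bench below.

```bash
cat >> h.py <<'E'
from scipy.spatial.transform import Rotation as Ro
def rot():
    a=Ro.from_euler('xyz',env.get_obs()['eef_rot']); b=Ro.from_euler('xyz',[180,0,110.7],degrees=True)
    print('rotvec tool deg',np.rad2deg((a.inv()*b).as_rotvec()).round(2))
E
python3 -c "
from h import *
p=env.camera_params('wrist'); st(); rot()
k=tojig(ray(p,(374,291),.044));v=tojig(ray(p,(414,156),.048));print(k,v,k-v)"
```

```text
t 5.05 jig [-104.7  -73.6] z 107.1 rpy [177.2   3.1 110.1] F [-0.3 -0.4 -0.7] open -0.0 q6 0.867
rotvec tool deg [ 2.8   3.06 -0.51]
[-71.2 -99. ] [-54.6 -21.4] [-16.6 -77.6]
```

Emit:
servo_tool --series "0 0 0.6 2.8 3 -0.5 1;0 0 0.7 0 0 0 1;0 0 0.7 0 0 0 1;0 0 0.4 0 0 0 1;0 0 0.1 0 0 0 1"

```text
time_s: 5.55
position: [0.4781, -0.0983, 0.0306]
eef_rot: [3.137, -0.001, 1.933]
force: [0.3, -0.5, 0.9]
opening: 0.0002
```

```bash
python3 -c "
from h import *
st();rot()"
```

```text
t 5.55 jig [-98.1 -76.8] z 30.6 rpy [ 1.797e+02 -1.000e-01  1.108e+02] F [ 0.3 -0.5  0.9] open 0.0 q6 0.853
rotvec tool deg [ 0.26 -0.07  0.06]
```

Emit:
servo_tool --series "-0.1 0.27 0 0 0 0 1;-0.1 0.25 0 0 0 0 1;-0.1 0.25 0 0 0 0 1;0 0.25 0 0 0 0 1;0 0.25 0 0 0 0 1"

```text
time_s: 6.05
position: [0.5212, -0.0927, 0.032]
eef_rot: [3.136, -0.002, 1.933]
force: [-1.8, -0.3, -0.0]
opening: 0.0001
```

```bash
python3 -c "
from h import *
st();rot()"
```

```text
t 6.05 jig [-55.7 -86.8] z 32.0 rpy [ 1.797e+02 -1.000e-01  1.108e+02] F [-1.8 -0.3 -0. ] open 0.0 q6 0.891
rotvec tool deg [ 0.3  -0.1   0.08]
```

Emit:
servo_tool --series "0 0.2 0.05 0 0 0 1;0.05 0.2 0.03 0 0 0 1;0.15 0.2 0 0 0 0 1;0.18 0.2 0 0 0 0 1;0.2 0.2 0 0 0 0 1"

```text
time_s: 6.55
position: [0.5471, -0.0646, 0.0305]
eef_rot: [3.134, 0.001, 1.933]
force: [0.1, -1.4, -1.2]
opening: -0.0002
```

```bash
python3 -c "
from h import *
st();rot()"
```

```text
t 6.55 jig [-21.6 -69.7] z 30.5 rpy [1.796e+02 1.000e-01 1.107e+02] F [ 0.1 -1.4 -1.2] open -0.0 q6 0.956
rotvec tool deg [0.43 0.06 0.04]
```

Next, (-14,-53) and then (-10,-38).

Emit:
servo_tool --series "0.25 0.12 0 0 0 0 1;0.25 0.1 0 0 0 0 1;0.22 0.05 0 0 0 0 1;0.2 0.02 0 0 0 0 1;0.1 0 0 0 0 0 1"

```text
time_s: 7.05
position: [0.5456, -0.029, 0.0311]
eef_rot: [3.132, 0.002, 1.934]
force: [2.8, -3.9, -0.6]
opening: 0.0004
```

```bash
python3 -c "
from h import *
st();rot()"
```

```text
t 7.05 jig [-10.4 -35.8] z 31.1 rpy [1.794e+02 1.000e-01 1.108e+02] F [ 2.8 -3.9 -0.6] open 0.0 q6 1.018
rotvec tool deg [0.57 0.13 0.13]
```

Emit:
servo_tool --series "0.07 0 0 0 0 0 1;0.1 0 0 0 0 0 1;0.12 0 0 0 0 0 1"

```text
time_s: 7.35
position: [0.5456, -0.0289, 0.0315]
eef_rot: [3.133, 0.021, 1.93]
force: [5.4, -18.5, -8.9]
opening: -0.0001
```

```bash
python3 -c "
from h import *
st();rot()"
```

```text
t 7.35 jig [-10.4 -35.7] z 31.5 rpy [179.5   1.2 110.6] F [  5.4 -18.5  -8.9] open -0.0 q6 1.033
rotvec tool deg [ 0.48  1.2  -0.12]
```

The keeper is at its hard limit: 19 N with no motion. I'll back straight off, rise and look.

Emit:
servo_tool --series "-0.3 0 0 0 0 0 1;-0.8 0 0 0 0 0 1;-0.8 0 -0.5 0 0 0 1;-0.8 0 -1 0 0 0 1;-0.5 0 -1 0 0 0 1"

```text
time_s: 7.85
position: [0.5729, -0.1176, 0.1055]
eef_rot: [-3.14, 0.011, 1.932]
force: [0.3, 0.0, -0.6]
opening: 0.0001
```

Emit:
servo_tool --series "-0.5 0 -1 0 0 0 1;0 0 -1 0 0 0 1;0 0 -0.5 0 0 0 1;0 0 0 0 0 0 1"

```text
time_s: 8.25
position: [0.5784, -0.134, 0.1868]
eef_rot: [3.14, 0.011, 1.929]
force: [-0.2, -0.8, 0.6]
opening: -0.0001
```

```bash
python3 -c "
from h import *
st(); snap('wrist','w4.png'); snap('scene','s4.png')"
```

```text
t 8.25 jig [ -16.9 -145.7] z 186.8 rpy [179.9   0.6 110.5] F [-0.2 -0.8  0.6] open -0.0 q6 0.866
```

View pics/w4.png

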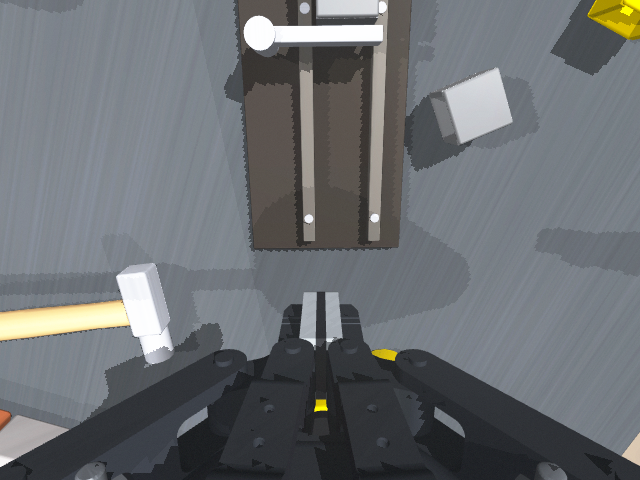

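View pics/s4.png

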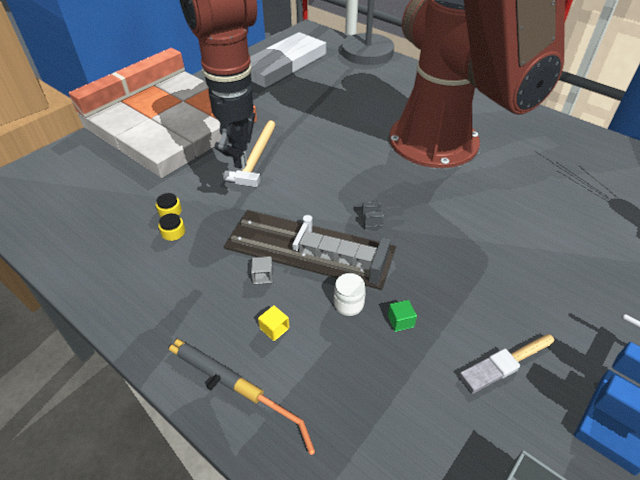

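The wrist view shows the keeper straight across from (260,33) to (382,34), just behind tube1. The scene view shows the four tubes up against the stop at (375,255), the bystanders in place and the gripper clear.

```bash
python3 -c "
from h import *
st(); print(env.close_job())"
```

```text
t 8.35 jig [ -17.7 -144.8] z 184.5 rpy [-179.9    0.5  110.6] F [ 0.1 -0.  -0.6] open -0.0 q6 0.866
the job is handed in; nothing more can be done
None
```

The row is home against the end stop, the keeper bar is fully across behind it, and the job was handed in at about 8.4 s of the 51 s allowed. No verdict was reported.

- **Row:** I pushed the four offcuts as one train from tube1's rear face with the closed fingertips. The push held at about 3 N, then rose to about 20 N with no more motion at the rear-face position expected for the row home. The side view showed the tubes touching.
- **Keeper:** I swung the bar from about -0.2 rad until it stopped moving at about 19 N (wrist force about 21 N). The last wrist picture shows it straight across, just behind tube1.
- **Clear:** The gripper ended about 18 cm above the bench, touching nothing, with the wrist force near zero. The spare, tin, V-block, hammer, brush and the yellow and green look-alikes are where they were.

No check failed. The jig position read from different pictures disagreed by 1–2 mm, which is within the camera calibration.

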